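Load the last bundle and swing the blister tray home

TASK

Stand the loose banded bundle of blister packs upright in the empty compartment of the long white tray and let go. Then, leaving the tray flat on its pivot pin, swing it in by pushing near its free end, past the spring catch and on to the rubber stop, and keep it pressed against the stop with a steady push of about 13 N for a second before you back away, so that it stays home behind the catch. Never push on the tray with more than 20 N, and leave the other things on the counter where they are.

Things in the scene. Friction and masses are not known exactly. Their poses are not given: they have to be found in the camera images.
- bundle: the loose banded bundle of 12 blister packs, a block 40 mm (its x) by 90 mm (its y) and 54 mm tall, about 0.13 kg; origin centre of its underside, z up. Grip it across its 40 mm side, above half height: the tray's walls come up to 26 mm
- tray: long white tray, 64 mm wide, walls 26 mm high, about 0.4 kg, loose on the counter, the eye at one end dropped over the rail's pivot pin (0.8 mm play). Origin: the eye's axis at the underside. It runs along its -y: box from y = -46 to -288 mm. The half by the eye holds a fixed bundle (top 56 mm up), the other half is the empty compartment. Slides with 1 to 6 N
- tray_bay (a point): centre of the floor (4 mm above the counter) of the tray's empty compartment, which is 56 mm (x) by 117 mm (y) inside; axes as the tray's
- tray_push (a point): middle height of the tray's -x long side, near its free end (tray x = -32, y = -240 mm, 13 mm up), a good place to push; axes as the tray's. Pushing here towards tray +x swings the tray home, counter-clockwise seen from above, from a start 0.3 to 0.5 rad short of it
- tray_end (a point): top centre of the vertical round nose (radius 8 mm, 26 mm high) at the tray's free end, 302 mm from the eye along the tray's -y; axes as the tray's
- dock: docking rail fixed to the counter. Origin: the pivot pin's axis (pin 12 mm thick, top 38 mm up) at counter level. Home line: the rail's own -y from the pin; at home the tray's axes lie along the rail's to within about 0.07 rad. The rail and its feet, on the +x side of the home line, are up to 12 mm high
- catch_crest (a point): the spring catch beyond the tray's free end: axis of a vertical roller (radius 10 mm, top 35 mm up) in front of a 34 mm high block; axes as the rail's. It stands 2 mm into the nose's path and gives way along the rail's -y. The nose must go past it in the rail's +x; that takes 5 to 12 N of push at tray_push, counter friction included
- stop: grey bracket (22 x 44 x 36 mm) on the rail behind the tray; origin foot centre of its face to the tray, at rail x = 80, y = -245 mm. From it a rubber buffer (20 mm across, 16 mm up, about 8 N per mm, 6 mm travel) points in -x. Its screw setting is not measured: it meets the tray with the nose 5 to 23 mm past the crest, so feel for it
- big_stack: bystander: banded stack of larger blister packs, 65 x 110 x 35 mm, not part of the job; origin centre of its underside
- pen: bystander: pen, 135 mm long, 9 mm thick, lying; origin about its middle, at the underside
- pill_bottle: bystander: white closed pill jar, 48 mm across, 85 mm tall; origin centre of its underside
- amber_jar: bystander: closed amber glass jar, 44 mm across, 70 mm tall; origin centre of its underside
- stapler: bystander: stapler, 130 x 36 x 38 mm; origin centre of its underside
- tape: bystander: roll of clear tape lying flat, 84 mm across, 19 mm high; origin centre of its underside
There are look-alikes about, which are no part of the job. Leave any blue or pink look-alike of the bundle alone.

How it is judged:
By the outcome, as a careful person would: the job done as asked, in the order asked, and still so for the second after the job is handed in, with the robot touching nothing.
It also fails if it takes over 72 s, if anything falls off the work surface, if the arm or the gripper's body presses on something with over 40 N, if the wrist force passes 120 N, or if a joint passes its speed limit or range.

ROBOT

A 6-joint arm with a two-finger parallel gripper is mounted at the origin on the work surface. World frame = base frame: x ahead of the robot, y to its left, z up, the work surface at z = 0. Lengths are in m, angles in degrees, forces in N, time in s.
With the tool pointing down it reaches from about 0.275 to 1 m from the base axis. Payload 8.4 kg.
Tool frame: the origin (TCP) lies between the finger pads; the fingertips stand ctrl.finger_overhang ahead of it and the grasp point (between the pads) lies 5 mm behind it (ctrl.finger_overhang is the distance from the TCP to the fingertips, in m); z points along the fingers, y is the line along which they close (so a half turn about z gives the same grasp; the last joint's range is limited). The gripper opens to 85 mm and grips with 20 to 120 N. Pads are 22 mm wide; open, the fingers measure 114 mm over their backs; the gripper's body (76 mm by 85 mm) begins 54 mm behind the grasp point. The pads swing forward as they close: fully open they stand 13 mm farther back than shut.
Start: joints at [73.201, 20.225, 93.587, -0, 66.188, -0.138], TCP at [0.179, 0.599, 0.245] pointing down, gripper open.
Joint ranges: [-150.9, 150.9], [-52.94, 120.26], [3.33, 152.33], [-74.26, 254.26], [0, 154.13], [-172.89, 172.89]. Speed limits (degrees/s): [127.2, 127.2, 159.86, 180, 180, 180].

INTERFACE

Orientations are given as a 3x3 rotation matrix whose columns are the frame's x, y, z axes.
In Python, from rig import ctrl gives the robot as it stands.
- The arm moves only by the tool servo_tool, never from a script. Its argument "rows" is one flat list of numbers, 5 for each row, row after row: the opening, from 0 (shut) to 1 (fully open), then the shift along the tool's x, y, z in cm, then the turn about the tool's z in degrees. In form: [hand, dx, dy, dz, turn, hand, dx, dy, dz, turn, ...]. A call has 1 to 12 rows; each row shifts and turns the commanded pose from where the row before left it, along the tool's axes as they then stand; what a row does not reach is not made up. A row lasts 1/12 s, in which the tool goes at most 41.7 mm and 7.16 degrees, less where a joint would pass 70% of its speed; a pose out of reach is approached as far as the arm can. A call is refused whole if a number of a shift passes 4.17 or a number of a turn 7.16, either way. A call with a gripper value outside its range is refused whole. The fingers move at their own pace and stop on an object; "force" is the grip in N (left out, the last holds). Time passes only in rows, so rows that do not move let the fingers close. It gives the time, the measured TCP pose, the force, the opening and the grip force at its end, in the units of the state.
- ctrl.observe(): the state, without advancing time (a new reading comes with each control period).
- ctrl.capture(name): name is "scene" or "top"; returns (picture, depth): 384x512x3 uint8, red, green, blue; 384x512 float32, m along the optical axis (not along the pixel's ray), 0 where there is no reading.
- ctrl.camera_model(name): a dict with "vfov" (degrees; the focal length in pixels is half the picture's height over the tangent of half this angle, whatever the lens; pixels are square), "cx", "cy" (the principal point, pixels), "k1" (the pictures are not rectified: a ray, as slopes to the right and down, at radius r is drawn at 1 + k1 r^2 times it, then the intrinsics apply), "position" and "rotation" of the camera in the world. Camera axes: x right, y down, z forward; pixel columns grow to the right and rows downward; lengths in m; the calibration is good to about 2 mm. A picture is of the moment at which its call begins. camera_model takes no time and is no camera call.
- ctrl.close_job(): hands the job in; it is judged then, once.
Trained networks look in the newest picture that a camera, given by its name, has taken for a name from the list of things; names that differ only in an ending like _2 or _b are one class to them, and where a whole thing is asked for, a point or a joint stands for the part that bears it (a point fixed in the world has none). Each returns a list of dicts, best first, with "conf" (0 to 1); they miss things now and then, are a little off and sometimes report something else, mostly with a low value. They report only what shows in the picture. A call takes as long as a camera call. They do not tell look-alikes from the thing itself.
- ctrl.recognise(query, camera): "extent" ([centre column, centre row, width, height] in pixels, round what is visible of it).
- ctrl.outline_of(query, camera): "mask" (384x512 bool, what is visible of it) and "extent" ([centre column, centre row, width, height] in pixels, round what is visible of it).
The state is a dict: "time": time; "joints": joint angles; "qd": joint speeds; "tau": joint torques, N m; "ee_pos": TCP position; "eef_rot": TCP orientation; "ft_force": force on the tool from outside, world axes, zero at the start; "torque": the same for the moment, N m; "grip_width": finger opening in m; "gripper_force": force on a finger pad.
Only numpy, scipy, OpenCV 4.12 (cv2) and the standard library are available. Lean on these libraries where they do the work, as an engineer would, in place of code of your own. Each camera call takes 0.05 s, during which the arm holds its last target. There are 200 camera calls.

## Working session

There is one attempt and no reset: what is moved stays moved. The work goes in short steps, Python scripts to look and compute and a tool call to move; the robot and the scene stay as the last step left them, time stands still between calls to the robot, and variables do not carry over. Pictures are saved under pics/ and viewed, at most 10 in all, crops included, and the job is handed in when it is done.

Besides the shell and the picture viewer there is one more tool, called after ">>>" by a JSON object that holds its "method" and its "body", one argument or row to a line. servo_tool: Moves the arm, as the interface text tells. Its arguments: {"type":"object","properties":{"rows":{"type":"array"},"force":{"type":"number"}},"required":["rows"]}

```bash
ls; mkdir -p pics; cat > h.py <<'E'
import numpy as np, cv2
from rig import ctrl
def cloud(name, depth):
    m=ctrl.camera_model(name); f=192/np.tan(np.radians(m["vfov"]/2))
    v,u=np.mgrid[0:384,0:512].astype(float)
    K=np.array([[f,0,m["cx"]],[0,f,m["cy"]],[0,0,1]])
    p=cv2.undistortPoints(np.stack([u.ravel(),v.ravel()],1).reshape(-1,1,2),K,np.array([m["k1"],0,0,0,0.]))[:,0]
    c=np.c_[p,np.ones(len(p))]*depth.reshape(-1,1)
    w=c@np.array(m["rotation"]).T+np.array(m["position"])
    w[depth.ravel()<=0]=np.nan
    return w.reshape(384,512,3)
E
python3 - <<'E'
from h import *
ims=[]
for n in("scene","top"):
    p,d=ctrl.capture(n); cv2.imwrite(f"pics/{n}0.png",p[:,:,::-1]); np.savez(f"{n}0.npz",p=p,d=d)
    W=cloud(n,d); m=ctrl.camera_model(n); print(n,m["position"],m["vfov"])
    for q in("bundle","tray","tray_bay","tray_end","dock","catch_crest","stop","tray_push"):
        try:
            r=ctrl.outline_of(q,n)
            for x in r[:3]:
                P=W[x["mask"]]; print(q,round(x["conf"],2),np.round(x["extent"]),np.round(np.nanmedian(P,0),3),np.round(np.nanpercentile(P[:,2],97),3))
        except Exception as e: print(q,e)
s=ctrl.observe(); print(s["time"],s["ee_pos"],s["eef_rot"],ctrl.finger_overhang,s["grip_width"])
E
```

```text
pics
scene [ 1.1504825  -0.67259099  0.59407792] 57.64155949545833
bundle 0.95 [317. 185.  18.  30.] [0.586 0.191 0.036] 0.053
bundle 0.84 [300. 166.  25.  24.] [0.464 0.26  0.033] 0.053
bundle 0.81 [286. 149.  25.  20.] [0.328 0.342 0.031] 0.053
tray 0.9 [268. 210. 106.  25.] [ 0.569 -0.021  0.017] 0.054
tray_bay 0.96 [269. 210. 109.  29.] [ 0.568 -0.019  0.017] 0.054
tray_bay 0.48 [137. 226.  21.  29.] [ 0.385 -0.351  0.042] 0.07
tray_end 0.85 [268. 207. 112.  24.] [ 0.57  -0.019  0.018] 0.054
dock 0.62 [288. 253. 129.  96.] [ 0.749 -0.16   0.008] 0.034
catch_crest 0.74 [269. 207. 110.  26.] [ 0.57  -0.02   0.018] 0.054
catch_crest 0.67 [288. 250. 130.  95.] [ 0.749 -0.159  0.008] 0.034
stop 0.68 [282. 258.  33.  21.] [ 0.753 -0.158  0.024] 0.037
tray_push 0.95 [270. 208. 109.  27.] [ 0.568 -0.018  0.018] 0.054
top [ 0.46158574 -0.01864467  1.00391669] 54.295798075425765
bundle 0.81 [120. 290.  44.  32.] [0.322 0.344 0.051] 0.055
bundle 0.81 [175. 189.  35.  37.] [0.565 0.203 0.052] 0.056
bundle 0.37 [282. 138. 148.  56.] [ 0.743 -0.096  0.008] 0.036
tray 0.8 [260. 195.  97.  90.] [ 0.55  -0.021  0.01 ] 0.056
tray_bay 0.62 [259. 193.  98.  90.] [ 0.551 -0.019  0.013] 0.056
tray_end 0.83 [259. 193.  99.  90.] [ 0.552 -0.02   0.009] 0.056
dock 0.76 [281. 138. 148.  56.] [ 0.744 -0.093  0.008] 0.036
catch_crest 0.61 [148. 236.  45.  28.] [0.453 0.265 0.052] 0.056
catch_crest 0.56 [284. 138. 148.  54.] [ 0.744 -0.096  0.008] 0.036
stop 0.64 [311. 132.  15.  27.] [ 0.74  -0.154  0.034] 0.039
stop 0.49 [138. 157.  29.  20.] [0.647 0.289 0.082] 0.087
tray_push 0.73 [259. 193.  94.  86.] [ 0.551 -0.019  0.012] 0.057
0.9 [0.17919583 0.5987765  0.24530839] [[-9.58027721e-01  2.86675574e-01  2.46067141e-05]
 [ 2.86675575e-01  9.58027720e-01  4.16915487e-05]
 [-1.16219656e-05  4.69958033e-05 -9.99999999e-01]] 0.014 0.0852380996084042
```

```bash
python3 - <<'E'
import cv2
a=cv2.imread("pics/top0.png")
cv2.imwrite("pics/top0c.png",cv2.resize(a[80:330,80:400],None,fx=2.4,fy=2.4,interpolation=cv2.INTER_CUBIC))
a=cv2.imread("pics/scene0.png")
cv2.imwrite("pics/scene0c.png",cv2.resize(a[120:320,180:420],None,fx=3,fy=3,interpolation=cv2.INTER_CUBIC))
E
```

```text
(no output)
```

View pics/top0c.png

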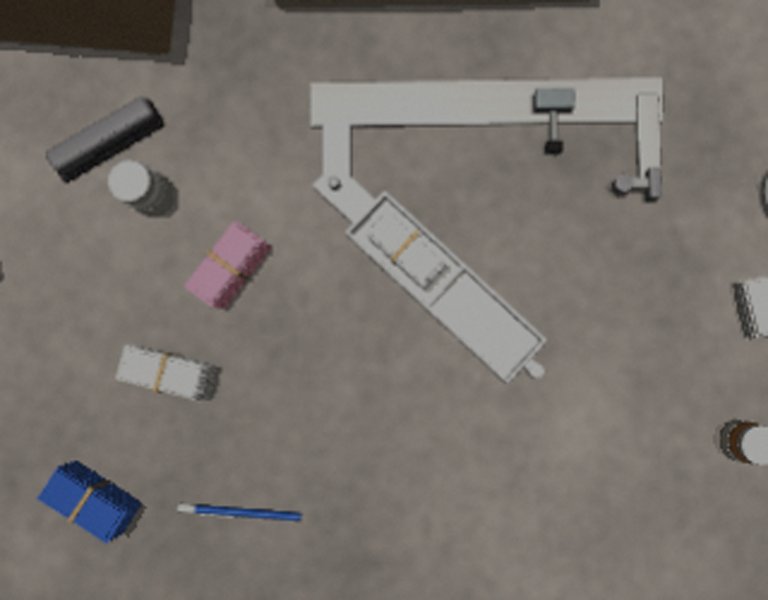

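View pics/scene0c.png

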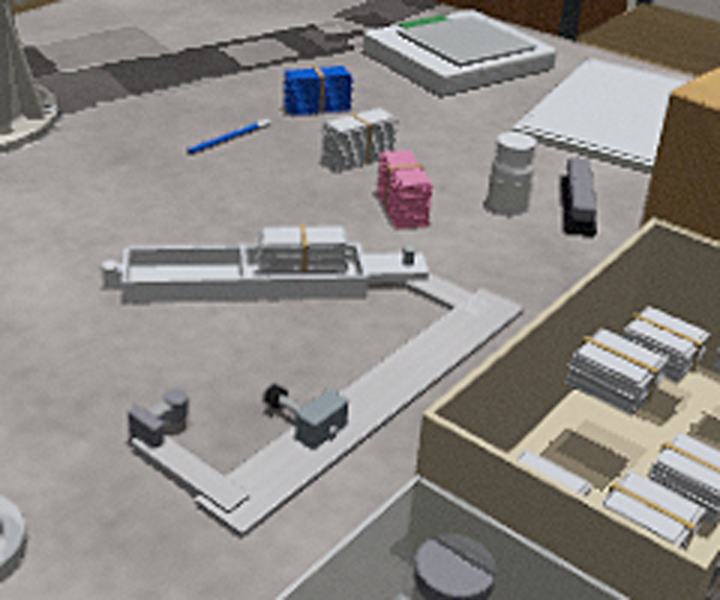

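The top crop shows the white bundle at (165,373), the tray running from its pin at (335,183) to its nose at (535,370), the roller at (622,184), and the buffer at (553,147). The pink and blue blocks are look-alikes. Next I'll measure the poses accurately.

```bash
cat > meas.py <<'E'
from h import *
def comps(W,zlo,zhi,box):
    x0,x1,y0,y1=box
    m=(W[...,2]>zlo)&(W[...,2]<zhi)&(W[...,0]>x0)&(W[...,0]<x1)&(W[...,1]>y0)&(W[...,1]<y1)
    return m
def rect(P):
    (c,s,a)=cv2.minAreaRect((P[:,:2]*1000).astype(np.float32)); return np.round(c,1),np.round(s,1),round(a,1)
E
python3 - <<'E'
from meas import *
for n in("top","scene"):
    z=np.load(f"{n}0.npz"); p,d=z["p"],z["d"]; W=cloud(n,d)
    g=comps(W,-.01,.01,(.3,.7,-.1,.2)); print(n,"ground z",np.nanmedian(W[g][:,2]))
    m=comps(W,.042,.07,(.40,.51,.2,.33)); print("bundle",m.sum(),rect(W[m]),W[m].mean(0))
    for k,(lo,hi,b) in dict(fixed=(.045,.07,(.5,.72,-.1,.1)),walls=(.018,.03,(.42,.72,-.3,.12)),pin=(.03,.045,(.62,.70,.03,.12)),roller=(.028,.045,(.6,.71,-.28,-.2)),stop=(.028,.045,(.71,.78,-.2,-.1)),buf=(.014,.026,(.66,.728,-.18,-.12)),rail=(.007,.0165,(.70,.8,-.28,.13))).items():
        m=comps(W,lo,hi,b)
        if m.sum()>3: print(k,m.sum(),rect(W[m]),np.round(W[m].mean(0),4))
E
```

```text
top ground z -0.00022041596663258112
bundle 534 (array([452.1, 271.4]), array([91.8, 39.2]), 74.9) [0.45321448 0.27079209 0.05219292]
fixed 508 (array([582. ,  12.1]), array([87.4, 39.8]), 48.1) [0.5815 0.0119 0.0545]
walls 795 (array([633.3, -87.8]), array([326.1, 275.8]), 46.2) [ 0.5839 -0.0162  0.0235]
pin 17 (array([656.8,  89.8]), array([8.9, 9.3]), 26.0) [0.6566 0.0894 0.036 ]
roller 132 (array([ 650. , -242.5]), array([32.2, 49.9]), 1.0) [ 0.6502 -0.2457  0.0336]
stop 149 (array([ 746.6, -154.4]), array([42.5, 21.7]), 88.2) [ 0.7459 -0.154   0.0355]
buf 53 (array([ 708.6, -153.4]), array([37.3, 17.7]), 4.3) [ 0.705  -0.1545  0.0205]
rail 1827 (array([748.9, -79.6]), array([ 97.1, 397.4]), 0.1) [ 0.7481 -0.0845  0.0091]
scene ground z -0.0017124514342972685
bundle 151 (array([454.2, 273.2]), array([91.9, 42. ]), 72.3) [0.4584643  0.26780785 0.04978966]
fixed 241 (array([585.1,  14.1]), array([86.9, 40.7]), 43.2) [0.5871 0.0102 0.0524]
walls 672 (array([634.3, -65.5]), array([321.9, 287.3]), 54.8) [ 0.5801 -0.0547  0.0225]
pin 23 (array([642.4,  62.3]), array([77.6,  9.6]), 59.2) [0.6463 0.068  0.036 ]
roller 125 (array([ 652.5, -241.3]), array([47.3, 34.2]), 89.3) [ 0.6537 -0.2465  0.0322]
stop 132 (array([ 750.5, -152.3]), array([44.8, 23.7]), 87.6) [ 0.7518 -0.1555  0.034 ]
buf 58 (array([ 706.4, -152.1]), array([30.5, 18.5]), 17.2) [ 0.7043 -0.155   0.0189]
rail 1131 (array([739.9, -79.7]), array([397.5,  79.1]), 89.8) [ 0.7526 -0.1368  0.0088]
```

```bash
python3 - <<'E'
from meas import *
for n in("top","scene"):
    z=np.load(f"{n}0.npz"); W=cloud(n,z["d"])
    pin=np.array([.6565,.0902]) if n=="top" else np.array([.659,.0905])
    m=comps(W,.016,.035,(.38,.70,-.16,.12)); P=W[m][:,:2]-pin
    P=P[(P@[.67,.74]<-.04)&(P@[.67,.74]>-.33)]
    for a in [0]:
        (c,s,ang)=cv2.minAreaRect((P*1000).astype(np.float32)); print(n,len(P),c,s,ang)
    # side walls: bins along t
    for th in np.radians(np.arange(43,53,1.)):
        y=np.array([np.cos(th),np.sin(th)]); x=np.array([y[1],-y[0]])
        X=P@x*1000; Y=P@y*1000; s=(Y<-60)&(Y>-275)
        print(round(np.degrees(th)),np.round(np.percentile(X[s],[0.5,3,97,99.5]),1),np.round([X[s].max()-X[s].min(),Y.min()],1),"nose x",np.round(X[Y<-294].mean(),1),(Y<-294).sum())
E
```

```text
top 548 (-78.5994873046875, -123.9835205078125) (226.80224609375, 268.60888671875) 84.11772918701172
43 [-26.1 -25.4 204.3 209.6] [ 240.4 -307. ] nose x 17.2 30
44 [-27.3 -27.1 201.8 207.2] [ 239.  -307.3] nose x 11.9 31
45 [-29.  -28.6 199.2 204.7] [ 237.6 -307.4] nose x 6.6 31
46 [-30.9 -30.6 196.5 202.1] [ 236.1 -307.5] nose x 1.4 31
47 [-34.8 -34.  193.8 199.5] [ 237.5 -307.5] nose x -3.9 31
48 [-39.3 -38.1 191.  196.8] [ 239.3 -307.3] nose x -9.1 31
49 [-43.7 -42.4 188.2 194. ] [ 241.1 -307.1] nose x -14.1 29
50 [-48.4 -46.7 185.2 191.2] [ 242.8 -306.8] nose x -19.4 29
51 [-53.  -51.2 182.4 188.3] [ 244.5 -306.5] nose x -24.7 28
52 [-57.8 -55.9 179.6 185.3] [ 246.5 -306. ] nose x -30.0 28
scene 628 (-79.97398376464844, -122.63316345214844) (229.552734375, 264.639892578125) 84.02653503417969
43 [-22.9 -21.4  46.8 206.3] [ 233.1 -305.9] nose x 18.6 19
44 [-26.4 -24.8  42.2 203.8] [ 234.4 -306.1] nose x 13.4 19
45 [-30.1 -28.   37.6 201.2] [ 236.2 -306.1] nose x 8.1 19
46 [-34.1 -31.8  34.1 198.5] [ 237.9 -306.1] nose x 2.9 19
47 [-38.2 -35.9  31.4 195.8] [ 239.6 -306. ] nose x -2.4 19
48 [-42.4 -39.9  29.7 193. ] [ 241.1 -305.8] nose x -7.6 19
49 [-46.5 -44.   28.6 190.2] [ 242.6 -305.6] nose x -12.9 19
50 [-50.7 -48.4  27.4 187.3] [ 244.1 -305.3] nose x -18.1 19
51 [-55.1 -52.6  26.2 184.3] [ 245.4 -305. ] nose x -23.3 19
52 [-59.4 -57.   25.1 181.3] [ 246.7 -304.6] nose x -28.6 19
```

>>> {"method": "servo_tool", "body": {
  "rows": [1, 0, 0, 0, 7, 1, 0, 0, 0, 7, 1, 0, 0, 0, 7, 1, 0, 0, 0, 7, 1, 0, 0, 0, 7, 1, 0, 0, 0, 7, 1, 0, 0, 0, 7, 1, 0, 0, 0, 7, 1, 0, 0, 0, 7, 1, 0, 0, 0, 7, 1, 0, 0, 0, 7, 1, 0, 0, 0, 7],
  "force": 30
}}

```text
time: 1.9
ee_pos: [0.1792, 0.5988, 0.2453]
eef_rot: [[0.191, 0.982, -0.0], [0.982, -0.191, 0.0], [0.0, -0.0, -1.0]]
ft_force: [0.5, -0.2, -0.4]
grip_width: 0.0852
gripper_force: 0.0
```

```bash
cat > go.py <<'E'
import sys
from h import *
def go(x,y,z,yaw):
    "tool y at world angle yaw (mod 180)"
    s=ctrl.observe(); R=np.array(s["eef_rot"]); p=np.array(s["ee_pos"])
    a=np.degrees(np.arctan2(R[1,1],R[0,1])); t=-((yaw-a+90)%180-90)
    d=R.T@(np.array([x,y,z])-p)*100
    print("t",round(s["time"],2),"pos",np.round(p*1000,1),"yaw",round(a,2),"J",np.round(s["joints"],0),"F",np.round(s["ft_force"],1),"w",round(s["grip_width"],4),"| shift cm",np.round(d,2),"turn",round(t,1))
if __name__=="__main__": go(*map(float,sys.argv[1:5]))
E
python3 go.py .453 .272 .12 -15.7
python3 - <<'E'
from meas import *
th=np.radians(46.2); y=np.array([np.cos(th),np.sin(th)]); x=np.array([y[1],-y[0]])
for n,pin in(("top",[.6565,.0902]),("scene",[.659,.0905])):
    W=cloud(n,np.load(f"{n}0.npz")["d"]); Q=W.reshape(-1,3); X=(Q[:,:2]-pin)@x*1e3; Y=(Q[:,:2]-pin)@y*1e3
    s=(abs(X)<20)&(Y<-130)&(Y>-300)&(Q[:,2]>-.002)
    for b in range(-300,-130,4):
        k=s&(Y>=b)&(Y<b+4); print(b,np.round(np.median(Q[k,2])*1e3,0),end="; ")
    print()
    s=(Y<-180)&(Y>-270)&(abs(X)<45)
    for b in range(-44,44,4):
        k=s&(X>=b)&(X<b+4); print(b,np.round(np.median(Q[k,2])*1e3,0),end="; ")
    print()
    k=(Q[:,2]>.027)&(Q[:,2]<.045)&(abs(Q[:,0]-.65)<.04)&(abs(Q[:,1]+.235)<.04)
    P=Q[k]; 
    for b in np.arange(-.27,-.21,.005):
        kk=(P[:,1]>=b)&(P[:,1]<b+.005)
        if kk.sum(): print(round(b,3),np.round([P[kk,0].min(),P[kk,0].max(),kk.sum()],3),end="; ")
    print()
E
```

```text
t 1.9 pos [179.2 598.8 245.3] yaw -11.0 J [73. 20. 94.  0. 66. 84.] F [ 0.5 -0.2 -0.4] w 0.0852 | shift cm [-26.85  33.12  12.53] turn 4.7
-300 6.0; -296 3.0; -292 21.0; -288 26.0; -284 5.0; -280 4.0; -276 4.0; -272 4.0; -268 4.0; -264 4.0; -260 4.0; -256 3.0; -252 3.0; -248 3.0; -244 4.0; -240 4.0; -236 4.0; -232 3.0; -228 3.0; -224 4.0; -220 4.0; -216 4.0; -212 4.0; -208 3.0; -204 4.0; -200 4.0; -196 3.0; -192 4.0; -188 4.0; -184 4.0; -180 4.0; -176 4.0; -172 6.0; -168 26.0; -164 5.0; -160 3.0; -156 4.0; -152 49.0; -148 55.0; -144 54.0; -140 54.0; -136 53.0; -132 54.0; 
-44 -1.0; -40 -0.0; -36 -1.0; -32 25.0; -28 4.0; -24 4.0; -20 3.0; -16 4.0; -12 4.0; -8 4.0; -4 4.0; 0 4.0; 4 4.0; 8 3.0; 12 4.0; 16 3.0; 20 4.0; 24 3.0; 28 24.0; 32 2.0; 36 -0.0; 40 0.0; 
-0.27 [0.636 0.667 6.   ]; -0.265 [ 0.634  0.666 27.   ]; -0.26 [ 0.634  0.666 29.   ]; -0.255 [0.646 0.654 5.   ]; -0.25 [0.646 0.654 8.   ]; -0.245 [0.645 0.654 8.   ]; -0.24 [0.645 0.656 9.   ]; -0.235 [ 0.643  0.659 13.   ]; -0.23 [ 0.642  0.659 13.   ]; -0.225 [ 0.643  0.659 12.   ]; -0.22 [0.648 0.655 6.   ]; 
-300 18.0; -296 15.0; -292 14.0; -288 23.0; -284 14.0; -280 2.0; -276 1.0; -272 1.0; -268 3.0; -264 2.0; -260 3.0; -256 3.0; -252 3.0; -248 0.0; -244 2.0; -240 1.0; -236 2.0; -232 2.0; -228 2.0; -224 1.0; -220 3.0; -216 2.0; -212 2.0; -208 0.0; -204 2.0; -200 2.0; -196 2.0; -192 1.0; -188 2.0; -184 2.0; -180 1.0; -176 2.0; -172 1.0; -168 24.0; -164 3.0; -160 1.0; -156 3.0; -152 40.0; -148 44.0; -144 50.0; -140 47.0; -136 42.0; -132 54.0; 
-44 nan; -40 22.0; -36 16.0; -32 12.0; -28 3.0; -24 2.0; -20 2.0; -16 2.0; -12 2.0; -8 4.0; -4 nan; 0 nan; 4 nan; 8 nan; 12 nan; 16 nan; 20 nan; 24 17.0; 28 11.0; 32 -1.0; 36 -2.0; 40 -2.0; 
-0.27 [0.657 0.661 2.   ]; -0.265 [ 0.638  0.669 33.   ]; -0.26 [ 0.635  0.669 24.   ]; -0.255 [0.636 0.666 8.   ]; -0.25 [0.646 0.658 9.   ]; -0.245 [0.65  0.658 7.   ]; -0.24 [ 0.646  0.657 10.   ]; -0.235 [0.647 0.659 9.   ]; -0.23 [ 0.645  0.663 13.   ]; -0.225 [ 0.644  0.662 11.   ]; -0.22 [0.65  0.658 5.   ];
  return _methods._mean(a, axis=axis, dtype=dtype,
  ret = ret.dtype.type(ret / rcount)
```

>>> {"method": "servo_tool", "body": {
  "rows": [1, -2.24, 2.76, 0, 0.4, 1, -2.24, 2.76, 0, 0.4, 1, -2.24, 2.76, 0, 0.4, 1, -2.24, 2.76, 0, 0.4, 1, -2.24, 2.76, 0, 0.4, 1, -2.24, 2.76, 0, 0.4, 1, -2.24, 2.76, 0, 0.4, 1, -2.24, 2.76, 0, 0.4, 1, -2.24, 2.76, 0, 0.4, 1, -2.24, 2.76, 0, 0.4, 1, -2.24, 2.76, 0, 0.4, 1, -2.24, 2.76, 0, 0.3]
}}

```text
time: 2.9
ee_pos: [0.443, 0.2616, 0.2455]
eef_rot: [[0.265, 0.964, 0.001], [0.964, -0.265, 0.0], [0.0, 0.0, -1.0]]
ft_force: [-0.3, 0.3, -0.3]
grip_width: 0.0853
gripper_force: 0.0
```

```bash
python3 go.py .453 .272 .045 -15.7
```

```text
t 2.9 pos [443.  261.6 245.5] yaw -15.38 J [ 30.  10. 107.   0.  63.  46.] F [-0.3  0.3 -0.3] w 0.0853 | shift cm [ 1.26  0.68 20.05] turn 0.3
```

>>> {"method": "servo_tool", "body": {
  "rows": [1, 0.42, 0.23, 2, 0.1, 1, 0.42, 0.23, 2, 0.1, 1, 0.42, 0.22, 2, 0.1, 1, 0, 0, 2, 0, 1, 0, 0, 2, 0, 1, 0, 0, 2, 0, 1, 0, 0, 2, 0, 1, 0, 0, 1, 0, 1, 0, 0, 0, 0, 1, 0, 0, 0, 0]
}}

```text
time: 3.73
ee_pos: [0.4521, 0.2734, 0.0953]
eef_rot: [[0.27, 0.963, -0.001], [0.963, -0.27, -0.0], [-0.001, -0.0, -1.0]]
ft_force: [0.0, -0.3, 0.9]
grip_width: 0.0853
gripper_force: 0.0
```

```bash
python3 go.py .453 .272 .045 -15.7
```

```text
t 3.73 pos [452.1 273.4  95.3] yaw -15.66 J [ 31.  23. 112.   0.  45.  47.] F [ 0.  -0.3  0.9] w 0.0853 | shift cm [-0.11  0.13  5.03] turn 0.0
```

>>> {"method": "servo_tool", "body": {
  "rows": [1, -0.1, 0.12, 1.7, 0, 1, 0, 0, 1.7, 0, 1, 0, 0, 1.6, 0, 1, 0, 0, 0, 0, 1, 0, 0, 0, 0, 0.3, 0, 0, 0, 0, 0.3, 0, 0, 0, 0, 0.3, 0, 0, 0, 0, 0.3, 0, 0, 0, 0, 0.3, 0, 0, 0, 0, 0.3, 0, 0, 0, 0, 0.3, 0, 0, 0, 0]
}}

```text
time: 4.73
ee_pos: [0.4535, 0.2724, 0.0462]
eef_rot: [[0.27, 0.963, 0.001], [0.963, -0.27, 0.001], [0.001, 0.001, -1.0]]
ft_force: [-1.5, -1.0, 6.9]
grip_width: 0.0394
gripper_force: 30.3
```

>>> {"method": "servo_tool", "body": {
  "rows": [0.2, 0, 0, 0, 0, 0.2, 0, 0, 0, 0, 0.2, 0, 0, 0, 0, 0.2, 0, 0, 0, 0, 0.2, 0, 0, 0, 0, 0.2, 0, 0, 0, 0, 0.2, 0, 0, 0, 0, 0.2, 0, 0, 0, 0]
}}

```text
time: 5.4
ee_pos: [0.4535, 0.2724, 0.0462]
eef_rot: [[0.27, 0.963, 0.001], [0.963, -0.27, 0.001], [0.001, 0.001, -1.0]]
ft_force: [-0.6, -0.1, 6.6]
grip_width: 0.0394
gripper_force: 30.3
```

```bash
python3 go.py .501 -.073 .15 -43.8
```

```text
t 5.4 pos [453.5 272.4  46.2] yaw -15.66 J [ 31.  28. 113.  -0.  39.  46.] F [-0.6 -0.1  6.6] w 0.0394 | shift cm [-31.97  13.91 -10.39] turn 28.1
```

>>> {"method": "servo_tool", "body": {
  "rows": [0.2, 0, 0, -1, 0, 0.2, 0, 0, -2, 0, 0.2, 0, 0, -2, 0, 0.2, 0, 0, -2, 0, 0.2, 0, 0, -2, 0, 0.2, 0, 0, -1.4, 0, 0.2, 0, 0, 0, 0]
}}

```text
time: 5.98
ee_pos: [0.4545, 0.273, 0.1528]
eef_rot: [[0.27, 0.963, 0.004], [0.963, -0.27, 0.003], [0.004, 0.004, -1.0]]
ft_force: [0.6, 0.4, -0.9]
grip_width: 0.0397
gripper_force: 31.4
```

>>> {"method": "servo_tool", "body": {
  "rows": [0.2, -1.5, 0.65, 0, 0, 0.2, -3, 1.3, 0, 0, 0.2, -3, 1.3, 0, 0, 0.2, -3, 1.3, 0, 0, 0.2, -3, 1.3, 0, 0, 0.2, -3, 1.3, 0, 0, 0.2, -3, 1.3, 0, 0, 0.2, -3, 1.3, 0, 0, 0.2, -3, 1.3, 0, 0, 0.2, -3, 1.3, 0, 0, 0.2, -2, 0.87, 0, 0, 0.2, -1.5, 0.65, 0, 0]
}}

```text
time: 6.98
ee_pos: [0.4997, -0.0755, 0.1487]
eef_rot: [[0.271, 0.962, -0.001], [0.962, -0.271, -0.0], [-0.0, -0.001, -1.0]]
ft_force: [0.3, -0.1, -2.0]
grip_width: 0.0392
gripper_force: 31.3
```

>>> {"method": "servo_tool", "body": {
  "rows": [0.2, 0, 0, 0, 4, 0.2, 0, 0, 0, 6, 0.2, 0, 0, 0, 6, 0.2, 0, 0, 0, 6, 0.2, 0, 0, 0, 6, 0.2, 0, 0, 0, 0, 0.2, 0, 0, 0, 0]
}}

```text
time: 7.57
ee_pos: [0.4997, -0.0734, 0.1488]
eef_rot: [[0.688, 0.726, -0.001], [0.726, -0.688, 0.0], [-0.001, -0.001, -1.0]]
ft_force: [-0.7, -0.0, -1.0]
grip_width: 0.0393
gripper_force: 31.3
```

```bash
python3 go.py .501 -.073 .055 -43.8; python3 - <<'E'
from h import *
p,d=ctrl.capture("scene"); cv2.imwrite("pics/s1.png",cv2.resize(p[130:280,180:380,::-1],None,fx=3,fy=3))
p,d=ctrl.capture("top"); np.savez("top1.npz",p=p,d=d); W=cloud("top",d)
E
```

```text
t 7.57 pos [499.7 -73.4 148.8] yaw -43.48 J [ -9.  17. 113.  -0.  50.  35.] F [-0.7 -0.  -1. ] w 0.0393 | shift cm [0.12 0.08 9.38] turn 0.3
```

View pics/s1.png

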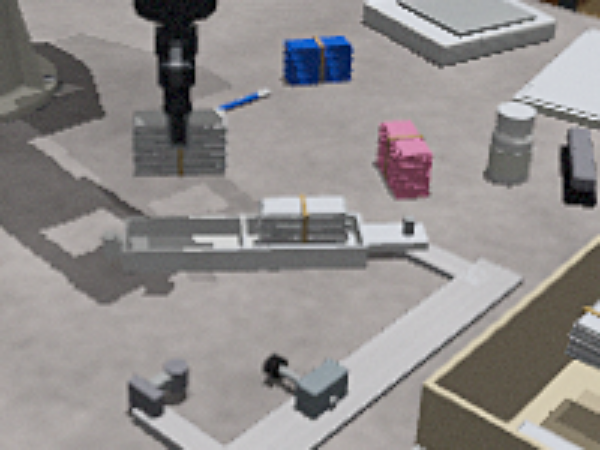

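The picture shows the bundle held level at (180,145), parallel to the tray and above the bay. Lowering it now.

>>> {"method": "servo_tool", "body": {
  "rows": [0.2, 0.12, 0.08, 1.5, 0.3, 0.2, 0, 0, 2, 0, 0.2, 0, 0, 2, 0, 0.2, 0, 0, 1.2, 0, 0.2, 0, 0, 0, 0, 0.2, 0, 0, 0, 0]
}}

```text
time: 8.17
ee_pos: [0.5011, -0.073, 0.0819]
eef_rot: [[0.693, 0.721, -0.002], [0.721, -0.693, 0.0], [-0.001, -0.001, -1.0]]
ft_force: [1.0, -0.1, -1.5]
grip_width: 0.0392
gripper_force: 31.2
```

>>> {"method": "servo_tool", "body": {
  "rows": [0.2, 0, 0, 0.7, 0, 0.2, 0, 0, 0.6, 0, 0.2, 0, 0, 0.6, 0, 0.2, 0, 0, 0.5, 0, 0.2, 0, 0, 0.3, 0, 0.2, 0, 0, 0, 0, 0.2, 0, 0, 0, 0]
}}

```text
time: 8.75
ee_pos: [0.5014, -0.0731, 0.0551]
eef_rot: [[0.694, 0.72, -0.0], [0.72, -0.694, 0.0], [-0.0, -0.0, -1.0]]
ft_force: [0.1, -0.1, -0.7]
grip_width: 0.0397
gripper_force: 31.3
```

```bash
python3 go.py .501 -.073 .0505 -43.8
```

```text
t 8.75 pos [501.4 -73.1  55.1] yaw -43.96 J [ -8.  25. 116.   0.  39.  35.] F [ 0.1 -0.1 -0.7] w 0.0397 | shift cm [-0.02 -0.04  0.46] turn -0.2
```

>>> {"method": "servo_tool", "body": {
  "rows": [0.2, 0, 0, 0.2, 0, 0.2, 0, 0, 0.2, 0, 0.2, 0, 0, 0, 0, 0.2, 0, 0, 0, 0, 0.6, 0, 0, 0, 0, 0.7, 0, 0, 0, 0, 0.8, 0, 0, 0, 0, 0.8, 0, 0, 0, 0, 0.8, 0, 0, 0, 0, 0.8, 0, 0, 0, 0]
}}

```text
time: 9.58
ee_pos: [0.5016, -0.0732, 0.0514]
eef_rot: [[0.694, 0.72, 0.0], [0.72, -0.694, -0.0], [0.0, 0.0, -1.0]]
ft_force: [-0.5, -0.4, 0.2]
grip_width: 0.0683
gripper_force: 0.0
```

>>> {"method": "servo_tool", "body": {
  "rows": [0.8, 0, 0, -0.7, 0, 0.8, 0, 0, -1.5, 0, 0.8, 0, 0, -2, 0, 0.8, 0, 0, -2, 0, 0.8, 0, 0, -2, 0, 0.8, 0, 0, -2, 0, 0.8, 0, 0, 0, 0]
}}

```text
time: 10.17
ee_pos: [0.5037, -0.0734, 0.1573]
eef_rot: [[0.694, 0.72, 0.006], [0.72, -0.694, -0.001], [0.003, 0.005, -1.0]]
ft_force: [1.0, -0.9, 0.4]
grip_width: 0.0685
gripper_force: 0.0
```

>>> {"method": "servo_tool", "body": {
  "rows": [0, -3, -3, 0, 0, 0, -3, -3, 0, 0, 0, -2, -3, 0, 0, 0, -2, -3, 0, 0, 0, 0, -3, 0, 0, 0, 0, 0, 0, 0]
}}

```text
time: 10.67
ee_pos: [0.3197, -0.0392, 0.1522]
eef_rot: [[0.695, 0.719, -0.005], [0.719, -0.695, 0.001], [-0.003, -0.004, -1.0]]
ft_force: [-1.2, 0.1, -0.8]
grip_width: 0.0001
gripper_force: 0.0
```

```bash
python3 go.py .501 -.073 .0505 -43.8; python3 - <<'E'
from meas import *
p,d=ctrl.capture("top"); np.savez("top2.npz",p=p,d=d); W=cloud("top",d)
cv2.imwrite("pics/t2.png",cv2.resize(p[100:290,180:400,::-1],None,fx=3,fy=3))
m=comps(W,.042,.07,(.44,.56,-.16,-.015)); print(m.sum(),rect(W[m]),W[m].mean(0))
m=comps(W,.03,.045,(.62,.70,.03,.12)); print(W[m].mean(0))
E
```

```text
t 10.67 pos [319.7 -39.2 152.2] yaw -44.02 J [ -7.   0. 133.   0.  47.  37.] F [-1.2  0.1 -0.8] w 0.0001 | shift cm [10.19 15.43 10.08] turn -0.2
549 (array([514.2, -61.1]), array([127.1,  39.5]), 47.4) [ 0.50234042 -0.07353587  0.05638641]
[0.65682447 0.08933651 0.03625413]
```

View pics/t2.png

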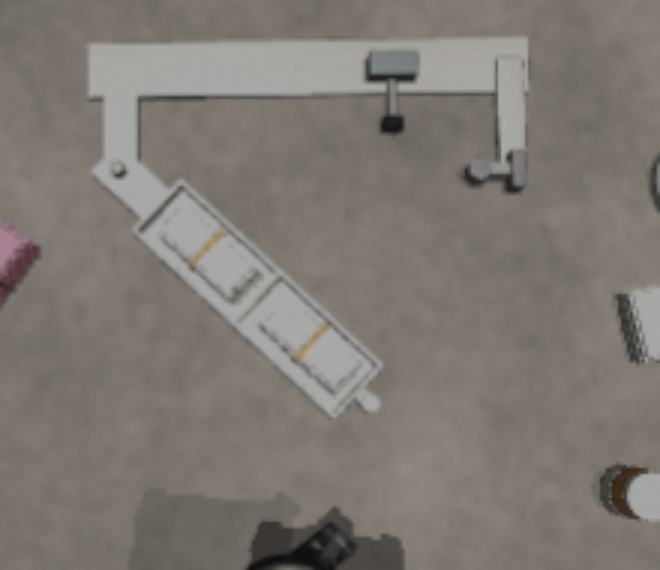

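The picture shows the bundle standing in the bay at (310,345) with the gripper clear of it. The pin at (118,168) hasn't moved. I'll turn 90° with the fingers shut and move to the standoff point for pushing.

>>> {"method": "servo_tool", "body": {
  "rows": [0, 0, 0, 0, 7, 0, 0, 0, 0, 7, 0, 0, 0, 0, 7, 0, 0, 0, 0, 7, 0, 0, 0, 0, 7, 0, 0, 0, 0, 7, 0, 0, 0, 0, 7, 0, 0, 0, 0, 7, 0, 0, 0, 0, 7, 0, 0, 0, 0, 7, 0, 0, 0, 0, 7, 0, 0, 0, 0, 7]
}}

```text
time: 11.72
ee_pos: [0.3269, -0.0413, 0.1534]
eef_rot: [[0.785, -0.62, 0.001], [-0.62, -0.785, -0.0], [0.001, -0.0, -1.0]]
ft_force: [0.7, -0.7, 0.5]
grip_width: 0.0004
gripper_force: 0.0
```

>>> {"method": "servo_tool", "body": {
  "rows": [0, 0, 0, 0, 5.9, 0, 0, 0, 0, 0, 0, 0, 0, 0, 0]
}}

```text
time: 11.97
ee_pos: [0.3265, -0.0412, 0.1534]
eef_rot: [[0.723, -0.69, 0.001], [-0.69, -0.723, -0.0], [0.001, -0.0, -1.0]]
ft_force: [-0.2, -0.1, -0.7]
grip_width: 0.0
gripper_force: 0.0
```

```bash
python3 go.py .437 -.031 .1 46.2
```

```text
t 11.97 pos [326.5 -41.2 153.4] yaw -133.67 J [ -7.   1. 132.  -0.  47. 126.] F [-0.2 -0.1 -0.7] w 0.0 | shift cm [ 7.29 -8.36  5.34] turn 0.1
```

>>> {"method": "servo_tool", "body": {
  "rows": [0, 1.8, -2.1, 1, 0, 0, 1.8, -2.1, 2, 0, 0, 1.8, -2.1, 2, 0, 0, 1.8, -2.1, 2, 0.1, 0, 0, 0, 2, 0, 0, 0, 0, 1, 0, 0, 0, 0, 0, 0, 0, 0, 0, 0, 0]
}}

```text
time: 12.63
ee_pos: [0.4346, -0.0303, 0.053]
eef_rot: [[0.721, -0.693, -0.002], [-0.693, -0.721, 0.0], [-0.002, 0.002, -1.0]]
ft_force: [-0.0, -0.1, -0.1]
grip_width: 0.0
gripper_force: 0.0
```

```bash
python3 go.py .437 -.031 .022 46.2
```

```text
t 12.63 pos [434.6 -30.3  53. ] yaw -133.88 J [ -4.  21. 124.  -0.  34. 130.] F [-0.  -0.1 -0.1] w 0.0 | shift cm [ 0.22 -0.12  3.1 ] turn -0.1
```

>>> {"method": "servo_tool", "body": {
  "rows": [0, 0, -0.1, 1, 0, 0, 0, 0, 1, 0, 0, 0, 0, 1, 0, 0, 0.7, 0, 0, 0, 0, 0.7, 0, 0, 0, 0, 0.6, 0, 0, 0, 0, 0, 0, 0, 0, 0, 0, 0, 0, 0]
}}

```text
time: 13.3
ee_pos: [0.4516, -0.0439, 0.0236]
eef_rot: [[0.719, -0.695, 0.001], [-0.695, -0.719, -0.0], [0.001, -0.001, -1.0]]
ft_force: [-0.0, 0.1, 0.6]
grip_width: -0.0001
gripper_force: 0.0
```

>>> {"method": "servo_tool", "body": {
  "rows": [0, 0.2, 0, 0, 0, 0, 0.2, 0, 0, 0, 0, 0.2, 0, 0, 0, 0, 0.2, 0, 0, 0, 0, 0.2, 0, 0, 0, 0, 0.2, 0, 0, 0, 0, 0, 0, 0, 0]
}}

```text
time: 13.88
ee_pos: [0.4598, -0.052, 0.0233]
eef_rot: [[0.72, -0.694, 0.0], [-0.694, -0.72, -0.0], [0.0, -0.0, -1.0]]
ft_force: [0.9, 0.3, 0.0]
grip_width: -0.0004
gripper_force: 0.0
```

```bash
python3 go.py .4604 -.0532 .022 46.2
```

```text
t 13.88 pos [459.8 -52.   23.3] yaw -133.97 J [ -7.  26. 122.  -0.  32. 127.] F [0.9 0.3 0. ] w -0.0004 | shift cm [0.13 0.04 0.13] turn -0.2
```

>>> {"method": "servo_tool", "body": {
  "rows": [0, 0.15, 0, 0, 0, 0, 0.21, 0.04, 0, -0.5, 0, 0.21, 0.04, 0, -0.5, 0, 0.21, 0.04, 0, -0.5, 0, 0.21, 0.04, 0, -0.5, 0, 0.21, 0.04, 0, -0.5, 0, 0.21, 0.04, 0, -0.5]
}}

```text
time: 14.47
ee_pos: [0.4684, -0.0633, 0.0232]
eef_rot: [[0.756, -0.655, 0.0], [-0.655, -0.756, -0.0], [0.0, 0.0, -1.0]]
ft_force: [-0.8, 1.0, -0.4]
grip_width: 0.0001
gripper_force: 0.8
```

```bash
cat > tray.py <<'E'
from meas import *
s=ctrl.observe(); R=np.array(s["eef_rot"]); p=np.array(s["ee_pos"]); f=R.T@np.array(s["ft_force"])
print("t",round(s["time"],2),"pos",np.round(p*1e3,1),"x-axis",round(np.degrees(np.arctan2(R[1,0],R[0,0])),2),"F tool",np.round(f,1))
d=p[:2]-[.6575,.0904]; print("r",round(np.hypot(*d)*1e3,1),"implied tray yaw",round(np.degrees(np.arctan2(d[0],-d[1]))+np.degrees(np.arcsin(.043/np.hypot(*d))),2))
E
python3 tray.py
```

```text
t 14.47 pos [468.4 -63.3  23.2] x-axis -40.91 F tool [-1.2 -0.2  0.4]
r 243.7 implied tray yaw -40.73
```

>>> {"method": "servo_tool", "body": {
  "rows": [0, 0.3, 0.05, 0, -0.7, 0, 0.3, 0.05, 0, -0.7, 0, 0.3, 0.05, 0, -0.7, 0, 0.3, 0.05, 0, -0.7, 0, 0.3, 0.05, 0, -0.7, 0, 0.3, 0.05, 0, -0.7, 0, 0.3, 0.05, 0, -0.7, 0, 0.3, 0.05, 0, -0.7, 0, 0.3, 0.05, 0, -0.7, 0, 0.3, 0.05, 0, -0.7]
}}

```text
time: 15.3
ee_pos: [0.4891, -0.0857, 0.0233]
eef_rot: [[0.83, -0.558, -0.0], [-0.558, -0.83, -0.0], [-0.0, 0.0, -1.0]]
ft_force: [-1.8, 0.4, -0.2]
grip_width: -0.0003
gripper_force: 0.7
```

```bash
python3 tray.py
```

```text
t 15.3 pos [489.1 -85.7  23.3] x-axis -33.89 F tool [-1.7  0.7  0.2]
r 243.7 implied tray yaw -33.57
```

>>> {"method": "servo_tool", "body": {
  "rows": [0, 0.3, 0.05, 0, -0.7, 0, 0.3, 0.05, 0, -0.7, 0, 0.3, 0.05, 0, -0.7, 0, 0.3, 0.05, 0, -0.7, 0, 0.3, 0.05, 0, -0.7, 0, 0.3, 0.05, 0, -0.7, 0, 0.3, 0.05, 0, -0.7, 0, 0.3, 0.05, 0, -0.7, 0, 0.3, 0.05, 0, -0.7, 0, 0.3, 0.05, 0, -0.7]
}}

```text
time: 16.13
ee_pos: [0.5123, -0.1053, 0.0233]
eef_rot: [[0.892, -0.452, -0.0], [-0.452, -0.892, 0.0], [-0.0, -0.0, -1.0]]
ft_force: [-0.7, 0.7, -0.5]
grip_width: 0.0001
gripper_force: 0.7
```

```bash
python3 tray.py
```

```text
t 16.13 pos [ 512.3 -105.3   23.3] x-axis -26.89 F tool [-0.9 -0.3  0.5]
r 243.7 implied tray yaw -26.42
```

>>> {"method": "servo_tool", "body": {
  "rows": [0, 0.3, 0.05, 0, -0.7, 0, 0.3, 0.05, 0, -0.7, 0, 0.3, 0.05, 0, -0.7, 0, 0.3, 0.05, 0, -0.7, 0, 0.3, 0.05, 0, -0.7, 0, 0.3, 0.05, 0, -0.7, 0, 0.3, 0.05, 0, -0.7, 0, 0.3, 0.05, 0, -0.7, 0, 0.3, 0.05, 0, -0.7, 0, 0.3, 0.05, 0, -0.7]
}}

```text
time: 16.97
ee_pos: [0.5377, -0.1219, 0.0233]
eef_rot: [[0.94, -0.34, -0.0], [-0.34, -0.94, -0.0], [-0.0, 0.0, -1.0]]
ft_force: [-1.7, 1.1, -1.2]
grip_width: 0.0001
gripper_force: 0.8
```

>>> {"method": "servo_tool", "body": {
  "rows": [0, 0.3, 0.05, 0, -0.8, 0, 0.3, 0.05, 0, -0.8, 0, 0.3, 0.05, 0, -0.8, 0, 0.3, 0.05, 0, -0.8, 0, 0.3, 0.05, 0, -0.8, 0, 0.3, 0.05, 0, -0.8, 0, 0.3, 0.05, 0, -0.7, 0, 0.3, 0.05, 0, -0.7, 0, 0.3, 0.05, 0, -0.7, 0, 0.3, 0.05, 0, -0.7]
}}

```text
time: 17.8
ee_pos: [0.5651, -0.1352, 0.0233]
eef_rot: [[0.977, -0.213, -0.0], [-0.213, -0.977, -0.0], [-0.0, 0.0, -1.0]]
ft_force: [-1.4, 0.9, 0.0]
grip_width: 0.0
gripper_force: 0.9
```

>>> {"method": "servo_tool", "body": {
  "rows": [0, 0.21, 0.035, 0, -0.5, 0, 0.21, 0.035, 0, -0.5, 0, 0.21, 0.035, 0, -0.5, 0, 0.21, 0.035, 0, -0.5, 0, 0.21, 0.035, 0, -0.5, 0, 0.21, 0.035, 0, -0.5, 0, 0.21, 0.035, 0, -0.5, 0, 0.21, 0.035, 0, -0.5, 0, 0.21, 0.035, 0, -0.5, 0, 0, 0, 0, 0, 0, 0, 0, 0, 0]
}}

```text
time: 18.72
ee_pos: [0.5835, -0.1417, 0.0234]
eef_rot: [[0.991, -0.137, 0.001], [-0.137, -0.991, -0.0], [0.001, 0.0, -1.0]]
ft_force: [0.7, 0.5, 1.3]
grip_width: 0.0003
gripper_force: 0.0
```

```bash
python3 tray.py; python3 - <<'E'
from h import *
p,d=ctrl.capture("scene"); np.savez("s3.npz",p=p,d=d)
cv2.imwrite("pics/s3.png",cv2.resize(p[170:320,200:400,::-1],None,fx=3,fy=3))
E
```

```text
t 18.72 pos [ 583.5 -141.7   23.4] x-axis -7.86 F tool [ 0.6 -0.6 -1.3]
r 243.6 implied tray yaw -7.52
```

View pics/s3.png

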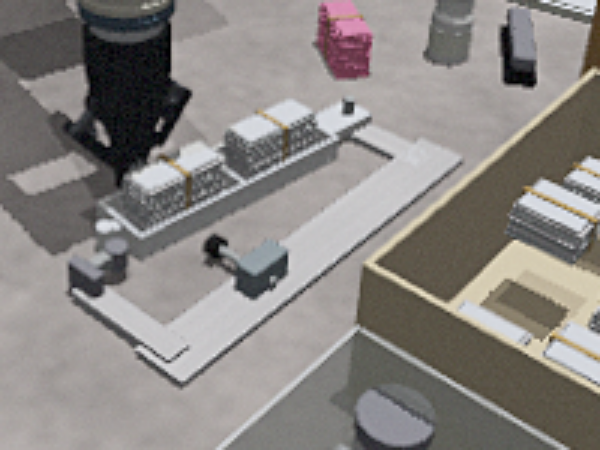

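The tray has reached about −7.5°, with its nose at (105,228) just short of the roller at (115,255), and both bundles are upright. I'll go slowly through the catch.

>>> {"method": "servo_tool", "body": {
  "rows": [0, 0.12, 0.02, 0, -0.28, 0, 0.12, 0.02, 0, -0.28, 0, 0.12, 0.02, 0, -0.28, 0, 0.12, 0.02, 0, -0.28, 0, 0.12, 0.02, 0, -0.28, 0, 0.12, 0.02, 0, -0.28, 0, 0.12, 0.02, 0, -0.28, 0, 0.12, 0.02, 0, -0.28, 0, 0.12, 0.02, 0, -0.28, 0, 0.12, 0.02, 0, -0.28]
}}

```text
time: 19.6
ee_pos: [0.5946, -0.145, 0.0233]
eef_rot: [[0.996, -0.088, 0.0], [-0.088, -0.996, -0.0], [0.0, 0.0, -1.0]]
ft_force: [-3.0, 0.3, 1.7]
grip_width: -0.0002
gripper_force: 1.5
```

>>> {"method": "servo_tool", "body": {
  "rows": [0, 0.06, 0.01, 0, -0.14, 0, 0.06, 0.01, 0, -0.14, 0, 0.06, 0.01, 0, -0.14, 0, 0.06, 0.01, 0, -0.14, 0, 0.06, 0.01, 0, -0.14, 0, 0.06, 0.01, 0, -0.14]
}}

```text
time: 20.1
ee_pos: [0.5981, -0.1458, 0.0233]
eef_rot: [[0.997, -0.073, 0.0], [-0.073, -0.997, -0.0], [0.0, 0.0, -1.0]]
ft_force: [-3.1, -0.5, 1.6]
grip_width: -0.0
gripper_force: 1.4
```

>>> {"method": "servo_tool", "body": {
  "rows": [0, 0.06, 0.01, 0, -0.14, 0, 0.06, 0.01, 0, -0.14, 0, 0.06, 0.01, 0, -0.14, 0, 0.06, 0.01, 0, -0.14]
}}

```text
time: 20.43
ee_pos: [0.6005, -0.1464, 0.0233]
eef_rot: [[0.998, -0.064, 0.0], [-0.064, -0.998, 0.0], [0.0, -0.0, -1.0]]
ft_force: [-3.9, 0.3, 0.5]
grip_width: -0.0002
gripper_force: 1.4
```

```bash
python3 tray.py
```

```text
t 20.43 pos [ 600.5 -146.4   23.3] x-axis -3.65 F tool [-3.9 -0.  -0.5]
r 243.5 implied tray yaw -3.37
```

>>> {"method": "servo_tool", "body": {
  "rows": [0, 0.06, 0.01, 0, -0.14, 0, 0.06, 0.01, 0, -0.14, 0, 0.06, 0.01, 0, -0.14]
}}

```text
time: 20.68
ee_pos: [0.6023, -0.1468, 0.0233]
eef_rot: [[0.998, -0.056, -0.0], [-0.056, -0.998, 0.0], [-0.0, -0.0, -1.0]]
ft_force: [-3.3, -0.5, 1.4]
grip_width: 0.0001
gripper_force: 1.3
```

>>> {"method": "servo_tool", "body": {
  "rows": [0, 0.06, 0.01, 0, -0.14, 0, 0.06, 0.01, 0, -0.14, 0, 0.06, 0.01, 0, -0.14]
}}

```text
time: 20.93
ee_pos: [0.6041, -0.1472, 0.0233]
eef_rot: [[0.999, -0.049, 0.0], [-0.049, -0.999, -0.0], [0.0, 0.0, -1.0]]
ft_force: [-2.4, -0.4, 0.5]
grip_width: 0.0001
gripper_force: 1.3
```

>>> {"method": "servo_tool", "body": {
  "rows": [0, 0.06, 0.01, 0, -0.14, 0, 0.06, 0.01, 0, -0.14, 0, 0.06, 0.01, 0, -0.14]
}}

```text
time: 21.18
ee_pos: [0.6051, -0.1474, 0.0233]
eef_rot: [[0.999, -0.042, -0.001], [-0.042, -0.999, 0.0], [-0.001, -0.0, -1.0]]
ft_force: [-4.9, 0.6, 3.1]
grip_width: 0.0001
gripper_force: 2.6
```

>>> {"method": "servo_tool", "body": {
  "rows": [0, 0.06, 0.01, 0, -0.14, 0, 0.06, 0.01, 0, -0.14]
}}

```text
time: 21.35
ee_pos: [0.6064, -0.1476, 0.0232]
eef_rot: [[0.999, -0.037, -0.001], [-0.037, -0.999, 0.0], [-0.001, -0.0, -1.0]]
ft_force: [-5.3, 1.0, 2.6]
grip_width: 0.0
gripper_force: 2.4
```

>>> {"method": "servo_tool", "body": {
  "rows": [0, 0.06, 0.01, 0, -0.14, 0, 0.06, 0.01, 0, -0.14]
}}

```text
time: 21.52
ee_pos: [0.608, -0.1479, 0.0233]
eef_rot: [[0.999, -0.032, -0.0], [-0.032, -0.999, 0.0], [-0.0, -0.0, -1.0]]
ft_force: [-3.9, 1.6, 2.0]
grip_width: 0.0003
gripper_force: 2.0
```

>>> {"method": "servo_tool", "body": {
  "rows": [0, 0.05, 0.01, 0, -0.12, 0, 0.05, 0.01, 0, -0.12]
}}

```text
time: 21.68
ee_pos: [0.6092, -0.1482, 0.0232]
eef_rot: [[1.0, -0.028, 0.0], [-0.028, -1.0, 0.0], [0.0, -0.0, -1.0]]
ft_force: [-2.9, 1.4, 0.7]
grip_width: -0.0001
gripper_force: 1.8
```

>>> {"method": "servo_tool", "body": {
  "rows": [0, 0.05, 0.01, 0, -0.12, 0, 0.05, 0.01, 0, -0.12, 0, 0.05, 0.01, 0, -0.12]
}}

```text
time: 21.93
ee_pos: [0.6108, -0.1486, 0.0233]
eef_rot: [[1.0, -0.021, 0.0], [-0.021, -1.0, 0.0], [0.0, -0.0, -1.0]]
ft_force: [-2.4, 1.2, 0.2]
grip_width: 0.0001
gripper_force: 1.4
```

>>> {"method": "servo_tool", "body": {
  "rows": [0, 0.05, 0.01, 0, -0.12, 0, 0.05, 0.01, 0, -0.12, 0, 0.05, 0.01, 0, -0.12]
}}

```text
time: 22.18
ee_pos: [0.6123, -0.1489, 0.0233]
eef_rot: [[1.0, -0.015, 0.0], [-0.015, -1.0, -0.0], [0.0, 0.0, -1.0]]
ft_force: [-2.2, 0.8, 0.5]
grip_width: 0.0002
gripper_force: 1.1
```

>>> {"method": "servo_tool", "body": {
  "rows": [0, 0.05, 0.01, 0, -0.12, 0, 0.05, 0.01, 0, -0.12, 0, 0.05, 0.01, 0, -0.12]
}}

```text
time: 22.43
ee_pos: [0.6138, -0.1493, 0.0233]
eef_rot: [[1.0, -0.009, 0.0], [-0.009, -1.0, -0.0], [0.0, 0.0, -1.0]]
ft_force: [-1.8, 0.9, -0.9]
grip_width: -0.0001
gripper_force: 0.9
```

```bash
python3 tray.py
```

```text
t 22.43 pos [ 613.8 -149.3   23.3] x-axis -0.51 F tool [-1.8 -0.9  0.9]
r 243.6 implied tray yaw -0.17
```

>>> {"method": "servo_tool", "body": {
  "rows": [0, 0.05, 0.01, 0, -0.12, 0, 0.05, 0.01, 0, -0.12, 0, 0.05, 0.01, 0, -0.12]
}}

```text
time: 22.68
ee_pos: [0.6153, -0.1496, 0.0233]
eef_rot: [[1.0, -0.003, 0.0], [-0.003, -1.0, -0.0], [0.0, 0.0, -1.0]]
ft_force: [-1.6, 1.0, -0.6]
grip_width: 0.0001
gripper_force: 0.8
```

>>> {"method": "servo_tool", "body": {
  "rows": [0, 0.05, 0.01, 0, -0.12, 0, 0.05, 0.01, 0, -0.12, 0, 0.05, 0.01, 0, -0.12]
}}

```text
time: 22.93
ee_pos: [0.6166, -0.1499, 0.0233]
eef_rot: [[1.0, 0.004, -0.0], [0.004, -1.0, -0.0], [-0.0, 0.0, -1.0]]
ft_force: [-4.0, 1.0, 1.8]
grip_width: 0.0004
gripper_force: 1.9
```

>>> {"method": "servo_tool", "body": {
  "rows": [0, 0.05, 0.01, 0, -0.12, 0, 0.05, 0.01, 0, -0.12, 0, 0.05, 0.01, 0, -0.12]
}}

```text
time: 23.18
ee_pos: [0.6169, -0.15, 0.0233]
eef_rot: [[1.0, 0.01, -0.003], [0.01, -1.0, 0.0], [-0.003, -0.0, -1.0]]
ft_force: [-7.9, 0.4, 5.7]
grip_width: -0.0001
gripper_force: 4.2
```

>>> {"method": "servo_tool", "body": {
  "rows": [0, 0, 0, 0, 0, 0, 0, 0, 0, 0]
}}

```text
time: 23.35
ee_pos: [0.6169, -0.15, 0.0233]
eef_rot: [[1.0, 0.01, -0.002], [0.01, -1.0, 0.0], [-0.002, -0.0, -1.0]]
ft_force: [-6.8, 0.7, 4.7]
grip_width: -0.0001
gripper_force: 3.5
```

>>> {"method": "servo_tool", "body": {
  "rows": [0, 0.05, 0, 0, 0, 0, 0, 0, 0, 0]
}}

```text
time: 23.52
ee_pos: [0.617, -0.15, 0.0233]
eef_rot: [[1.0, 0.01, -0.003], [0.01, -1.0, 0.0], [-0.003, -0.0, -1.0]]
ft_force: [-7.9, 0.7, 6.5]
grip_width: 0.0
gripper_force: 4.3
```

>>> {"method": "servo_tool", "body": {
  "rows": [0, 0.05, 0, -0.05, 0, 0, 0.05, 0, -0.05, 0, 0, 0, 0, 0, 0, 0, 0, 0, 0, 0]
}}

```text
time: 23.85
ee_pos: [0.6174, -0.1501, 0.0234]
eef_rot: [[1.0, 0.01, -0.004], [0.01, -1.0, 0.0], [-0.004, -0.001, -1.0]]
ft_force: [-6.6, -0.9, -1.3]
grip_width: 0.0002
gripper_force: 3.7
```

>>> {"method": "servo_tool", "body": {
  "rows": [0, 0.06, 0, 0, 0, 0, 0.06, 0, 0, 0, 0, 0, 0, 0, 0, 0, 0, 0, 0, 0]
}}

```text
time: 24.18
ee_pos: [0.6177, -0.1501, 0.0233]
eef_rot: [[1.0, 0.01, -0.006], [0.01, -1.0, 0.001], [-0.006, -0.001, -1.0]]
ft_force: [-10.3, -1.4, 1.6]
grip_width: -0.0001
gripper_force: 5.4
```

>>> {"method": "servo_tool", "body": {
  "rows": [0, 0.06, 0, -0.02, 0, 0, 0, 0, 0, 0, 0, 0, 0, 0, 0]
}}

```text
time: 24.43
ee_pos: [0.6179, -0.15, 0.0233]
eef_rot: [[1.0, 0.01, -0.007], [0.01, -1.0, 0.001], [-0.007, -0.001, -1.0]]
ft_force: [-12.2, -0.6, 1.4]
grip_width: 0.0
gripper_force: 5.7
```

>>> {"method": "servo_tool", "body": {
  "rows": [0, 0.03, 0, 0, 0, 0, 0, 0, 0, 0, 0, 0, 0, 0, 0]
}}

```text
time: 24.68
ee_pos: [0.618, -0.1501, 0.0234]
eef_rot: [[1.0, 0.01, -0.007], [0.01, -1.0, 0.001], [-0.007, -0.001, -1.0]]
ft_force: [-11.9, -0.8, 2.4]
grip_width: -0.0005
gripper_force: 6.2
```

>>> {"method": "servo_tool", "body": {
  "rows": [0, 0, 0, 0, 0, 0, 0, 0, 0, 0, 0, 0, 0, 0, 0, 0, 0, 0, 0, 0]
}}

```text
time: 25.02
ee_pos: [0.6179, -0.15, 0.0233]
eef_rot: [[1.0, 0.01, -0.008], [0.01, -1.0, 0.001], [-0.008, -0.001, -1.0]]
ft_force: [-13.7, -1.7, 2.2]
grip_width: -0.0002
gripper_force: 6.2
```

>>> {"method": "servo_tool", "body": {
  "rows": [0, 0, 0, 0, 0, 0, 0, 0, 0, 0, 0, 0, 0, 0, 0, 0, 0, 0, 0, 0]
}}

```text
time: 25.35
ee_pos: [0.6179, -0.15, 0.0233]
eef_rot: [[1.0, 0.01, -0.008], [0.01, -1.0, 0.001], [-0.007, -0.001, -1.0]]
ft_force: [-13.8, -1.1, 1.7]
grip_width: -0.0
gripper_force: 6.2
```

>>> {"method": "servo_tool", "body": {
  "rows": [0, 0, 0, 0, 0, 0, 0, 0, 0, 0, 0, 0, 0, 0, 0, 0, 0, 0, 0, 0, 0, 0, 0, 0, 0, 0, 0, 0, 0, 0, 0, 0, 0, 0, 0]
}}

```text
time: 25.93
ee_pos: [0.6179, -0.15, 0.0233]
eef_rot: [[1.0, 0.01, -0.008], [0.01, -1.0, 0.001], [-0.008, -0.001, -1.0]]
ft_force: [-12.0, -1.1, 2.3]
grip_width: -0.0001
gripper_force: 6.2
```

>>> {"method": "servo_tool", "body": {
  "rows": [0, 0, 0, 0, 0, 0, 0, 0, 0, 0, 0, 0, 0, 0, 0]
}}

```text
time: 26.18
ee_pos: [0.6179, -0.15, 0.0233]
eef_rot: [[1.0, 0.01, -0.007], [0.01, -1.0, 0.001], [-0.007, -0.001, -1.0]]
ft_force: [-12.4, -1.5, 1.8]
grip_width: -0.0003
gripper_force: 6.2
```

>>> {"method": "servo_tool", "body": {
  "rows": [0, -0.1, 0, 0, 0, 0, -0.1, 0, 0, 0, 0, -0.15, 0, 0, 0, 0, -0.2, 0, 0, 0, 0, -0.4, 0, 0, 0, 0, -1, 0, 0, 0, 0, -2, 0, 0, 0, 0, -3, 0, 0, 0, 0, -2, 0, 0, 0, 0, 0, 0, 0, 0]
}}

```text
time: 27.02
ee_pos: [0.5272, -0.1505, 0.0242]
eef_rot: [[1.0, 0.009, -0.004], [0.009, -1.0, 0.001], [-0.004, -0.001, -1.0]]
ft_force: [-0.3, -0.1, -0.6]
grip_width: 0.0
gripper_force: 0.0
```

>>> {"method": "servo_tool", "body": {
  "rows": [0, -1, 0, -2, 0, 0, -2, 0, -3, 0, 0, -2, 0, -3, 0, 0, -2, 0, -3, 0, 0, -1, 0, -2, 0, 0, 0, 0, 0, 0, 0, 0, 0, 0, 0]
}}

```text
time: 27.6
ee_pos: [0.4533, -0.1523, 0.156]
eef_rot: [[1.0, 0.009, 0.004], [0.009, -1.0, -0.001], [0.004, 0.001, -1.0]]
ft_force: [0.8, -0.1, -0.1]
grip_width: 0.0005
gripper_force: 0.0
```

```bash
python3 tray.py; python3 - <<'E'
from meas import *
p,d=ctrl.capture("top"); W=cloud("top",d)
cv2.imwrite("pics/t4.png",cv2.resize(p[80:300,90:410,::-1],None,fx=2.4,fy=2.4))
m=comps(W,.04,.07,(.62,.70,-.2,.07)); print(rect(W[m]))
m=comps(W,.018,.045,(.62,.70,-.24,-.2)); print("nose/roller")
for b in np.arange(-.24,-.195,.005):
    k=W[m]; k=k[(k[:,1]>=b)&(k[:,1]<b+.005)]
    if len(k): print(round(b,3),np.round([k[:,0].min(),k[:,0].max(),np.median(k[:,2])],3))
E
```

```text
t 27.6 pos [ 453.3 -152.3  156. ] x-axis 0.53 F tool [0.8 0.1 0.2]
r 317.2 implied tray yaw -32.29
(array([658.3, -77.7]), array([ 40.3, 208.6]), 1.1)
nose/roller
-0.24 [0.645 0.656 0.033]
-0.235 [0.642 0.659 0.034]
-0.23 [0.641 0.659 0.034]
-0.225 [0.642 0.659 0.034]
-0.22 [0.645 0.664 0.026]
-0.215 [0.651 0.666 0.026]
-0.21 [0.651 0.665 0.026]
-0.205 [0.654 0.665 0.022]
```

View pics/t4.png

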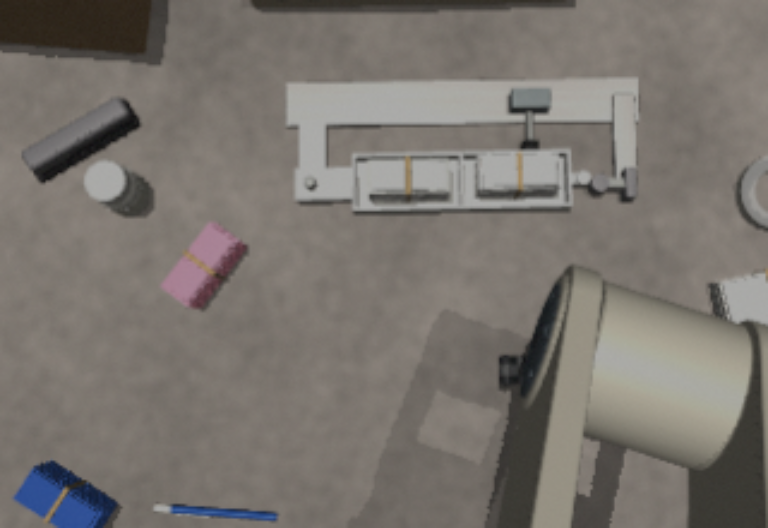

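The tray is home: its side meets the buffer at (529,147), and its nose at (584,178) is about 8 mm past the roller. The bundle stands in the bay at (518,173). The neighbouring things in view look unmoved.

```bash
python3 -c "
from rig import ctrl
print(ctrl.close_job())"
```

```text
the job is handed in; nothing more can be done
None
```

The bundle stands upright in the tray's empty compartment, and the tray is home behind the catch, its nose about 8 mm past the roller; I held it on the stop at about 13 N (readings 12–14 N) for roughly 1.5 s and handed the job in.

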